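# Turn the parts carousel and fetch the copper soldering bit

### The job

Turn the blue parts carousel by its black knob until the compartment with the copper soldering bit is at the open front, by the yellow mark, slowly enough that the bit stays standing. Then take the copper bit out and stand it upright in the square pan at the front of the black soldering-iron stand.

Things in the scene. Friction and masses are not known exactly. Their poses are not given: they have to be found in the camera images.
- copper_bit: Copper-coloured round soldering bit, 30 mm in diameter, 40 mm tall (straight for 30 mm, then tapering), 0.2 kg. Origin: centre of its underside, z up its axis. It stands loose in one of the turntable's five compartments, 110 mm from the knob's axis, 55 to 90 degrees left or right of the front. The others hold the same bit in grey steel, a brass collar, a red cap, a black foot.
- knob (a point): Middle of the black round knob (36 mm across, 34 mm tall) on the carousel's upright axis, 130 mm above the bench. Gripped and twisted it turns the blue turntable, either way, no stops (drag 0.1 to 0.3 N m); it stays where left. A fixed clear cover, top 88 mm above the bench, lies over the sides and back; it is cut away 45 mm around the knob and over all that lies over 65 mm in front of the axis.
- front_pocket (a point): Floor centre of whichever compartment is at the open front: 110 mm from the knob's axis towards the yellow mark on the grey base, 24 mm above the bench. Fixed to the base, as turned as it is (20 degrees either way at most; its x points from here to the knob). Compartments are 72-degree sectors; walls 12 mm above the floor: rim 38 mm in front of this point, partitions 60 mm to the sides.
- pan (a point): Centre of the floor of the square pan of the black soldering-iron stand, 4 mm above the bench; 100 mm square inside, rims 8 mm above its floor. x points from the pan to the coil with the iron, which begins 80 mm from this point, leans away from it and rises 230 mm above the bench. The stand is fixed, its x within 20 degrees of straight away from the robot.

How it is judged:
By the outcome, as a careful person would: the job done as asked, in the order asked, and still so for the second after the job is handed in, with the robot touching nothing.
It also fails if it takes over 51 s, if anything falls off the work surface, if the arm or the gripper's body presses on something with over 40 N, if the wrist force passes 120 N, or if a joint passes its speed limit or range.

### The arm

A 6-joint arm with a two-finger parallel gripper is mounted at the origin on the work surface. World frame = base frame: x ahead of the robot, y to its left, z up, the work surface at z = 0. Lengths are in mm, angles in degrees, forces in N, time in s.
With the tool pointing down it reaches from about 300 to 850 mm from the base axis. Payload 4.2 kg.
Tool frame: the origin (TCP) lies at the very end of the fingers, on their centre line; the grasp point (between the pads) lies 19 mm behind it; z points along the fingers, y is the line along which they close (so a half turn about z gives the same grasp; the last joint's range is limited). The gripper opens to 91 mm and grips with 3 to 60 N. Pads are 32 mm wide; open, the fingers measure 118 mm over their backs; the gripper's body (76 mm by 178 mm) begins 60 mm behind the grasp point.
Start: joints at [-72.365, 18.312, 89.639, -0, 72.044, -1.146], TCP at [185.131, -544.398, 213.976] pointing down, gripper open.
Joint ranges: [-177.97, 177.97], [-48.28, 115.42], [12.27, 149.76], [-77.06, 257.06], [2.81, 150.46], [-146.56, 146.56]. Speed limits (degrees/s): [147.25, 147.25, 180, 180, 180, 180].

### API

Orientations are given as [roll, pitch, yaw] about the fixed x, y, z axes, in that order (R = Rz(yaw) Ry(pitch) Rx(roll)).
In Python, from workcell import env, eyes gives the robot as it stands.
- The arm moves only by the tool send_rows, never from a script. Its argument "targets" is text: rows parted by semicolons, each of 7 numbers parted by spaces: the shift along the tool's x, y, z in m, then the turn, a rotation vector about the tool's x, y, z in degrees, then the opening in per cent of the stroke, from 0 (shut) to 100 (fully open). A call has 1 to 12 rows; each row is the pose to reach, as a shift and turn from the pose commanded when the call began, along the tool's axes at that moment; what a row does not reach only later rows make up. A row lasts 1/12 s, in which the tool goes at most 41.7 mm and 7.16 degrees, less where a joint would pass 70% of its speed; a pose out of reach is approached as far as the arm can. A call with a gripper value outside its range is refused whole. The fingers move at their own pace and stop on an object; "grip_force" is the grip in N (left out, the last holds). Time passes only in rows, so rows that repeat a pose let the fingers close. It gives the time, the measured TCP pose, the force, the opening and the grip force at its end, in the units of the state.
- env.state(): the state, without advancing time (a new reading comes with each control period).
- eyes.grab_frame(name): name is "scene" or "top" or "wrist"; returns a dict with "image" (420x560x3 uint8, blue, green, red), "fovy" (degrees; the focal length in pixels is half the picture's height over the tangent of half this angle, whatever the lens; pixels are square), "cx", "cy" (the principal point, pixels), "D" ([k1, k2, p1, p2, k3] as OpenCV has them; the pictures are not rectified), "eye" and "attitude" of the camera in the world. Camera axes: x right, y up, looking along -z (the intrinsics and any distortion apply to the point x, -y, -z); pixel columns grow to the right and rows downward; lengths in mm; the calibration is good to about 2 mm. A picture is of the moment at which its call begins. There is no depth.
- env.job_done(): hands the job in; it is judged then, once.
The state is a dict: "time_s": time; "qpos": joint angles; "qvel": joint speeds; "effort": joint torques, N m; "ee_pos": TCP position; "ee_rot": TCP orientation; "force": force on the tool from outside, world axes, zero at the start; "torque": the same for the moment, N m; "gripper_width": finger opening in mm; "gripper_force": force on a finger pad.
Only numpy, scipy, OpenCV 4.12 (cv2) and the standard library are available. Lean on these libraries where they do the work, as an engineer would, in place of code of your own. Each camera call takes 0.05 s, during which the arm holds its last target. There are 200 camera calls.

## Working session

There is one attempt and no reset: what is moved stays moved. The work goes in short steps, Python scripts to look and compute and a tool call to move; the robot and the scene stay as the last step left them, time stands still between calls to the robot, and variables do not carry over. Pictures are saved under pics/ and viewed, at most 10 in all, crops included, and the job is handed in when it is done.

Besides the shell and the picture viewer there is one more tool, called after "Request:" as name(argument=value, ...), one argument or row to a line, values as JSON. send_rows: Moves the arm, as the interface text tells. Its arguments: {"type":"object","properties":{"targets":{"type":"string"},"grip_force":{"type":"number"}},"required":["targets"]}

```bash
ls; mkdir -p pics
cat > h.py <<'E'
import numpy as np, cv2
from workcell import env, eyes
from scipy.spatial.transform import Rotation as R
def rot(a): 
    a=np.array(a,float)
    return a if a.shape==(3,3) else R.from_euler('xyz',a,degrees=True).as_matrix()
def ray(f,uv):
    h=f["image"].shape[0]; fl=h/2/np.tan(np.radians(f["fovy"]/2))
    K=np.array([[fl,0,f["cx"]],[0,fl,f["cy"]],[0,0,1]])
    p=cv2.undistortPoints(np.array([[uv]],float),K,np.array(f["D"],float))[0,0]
    return np.array(f["eye"],float), rot(f["attitude"])@np.array([p[0],-p[1],-1])
def onz(f,uv,z):
    e,d=ray(f,uv); return e+d*(z-e[2])/d[2]
def grab(n,save):
    f=eyes.grab_frame(n); cv2.imwrite("pics/%s.png"%save,f["image"]); 
    import pickle; pickle.dump(f,open("pics/%s.pkl"%save,"wb")); return f
def load(s):
    import pickle; return pickle.load(open("pics/%s.pkl"%s,"rb"))
E
python3 - <<'E'
from h import *
a=grab("scene","s0");b=grab("top","t0")
cv2.imwrite("pics/c0.png",cv2.resize(np.hstack([a["image"],b["image"]]),(800,300)))
for f in(a,b):print({k:v for k,v in f.items() if k!="image"})
print(env.state())
E
```

```text
pics
{'fovy': 54.30016679131323, 'cx': 286.8284883869645, 'cy': 211.98261030758326, 'D': array([-0.10422744,  0.        ,  0.        ,  0.        ,  0.        ]), 'eye': array([871.96566961, 324.77957444, 812.01689657]), 'attitude': array([ 32.73090242,  -0.91516337, 135.95926105])}
{'fovy': 43.545620206984744, 'cx': 275.69754891970894, 'cy': 216.15370457361382, 'D': array([-0.18200502,  0.        ,  0.        ,  0.        ,  0.        ]), 'eye': array([ 387.79310934,   18.82824895, 1283.23015782]), 'attitude': array([ 7.51944385e+00,  7.08705556e-02, -9.05381927e+01])}
{'time_s': 0.1, 'qpos': array([-7.23657213e+01,  1.83466484e+01,  8.96961315e+01,  4.27973791e-04,
        7.20431980e+01, -1.14640291e+00]), 'qvel': array([-0.08588102, -0.11278693, -0.15718199,  0.04933631,  0.00413437,
        0.01204838]), 'effort': array([ 1.24976807e-03, -4.13325906e+01, -2.32507414e+01,  7.29023991e-02,
        4.22735210e-02, -7.13758618e-05]), 'ee_pos': array([ 184.98993653, -543.98475175,  213.23993246]), 'ee_rot': array([-1.79914048e+02, -2.12701853e-03,  1.87805478e+01]), 'force': array([0.44645934, 0.12878973, 0.47095307]), 'torque': array([-1.25696913e-02, -2.90047664e-02,  4.85537732e-05]), 'gripper_force': 0.0, 'gripper_width': 91.12436425112105}
```

View pics/t0.png

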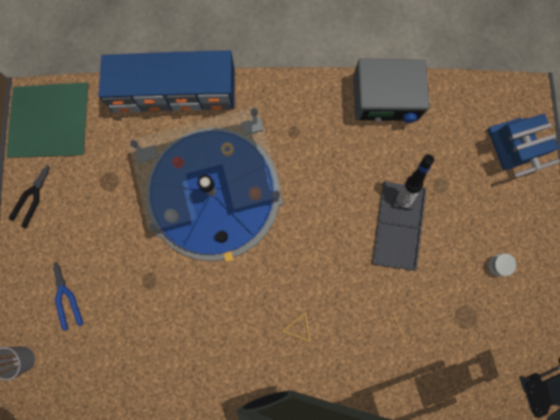

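View pics/s0.png

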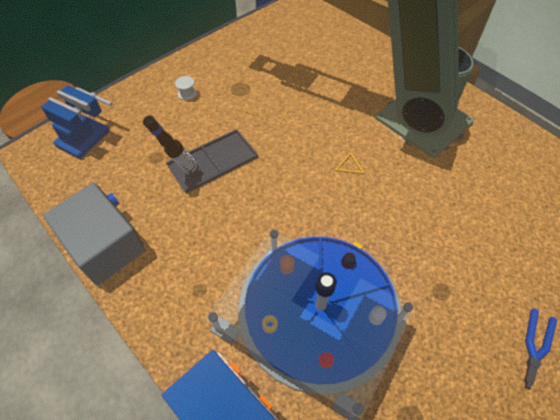

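Top view: knob near (205,183), yellow mark (229,257), copper bit (255,193), black foot at the front (221,237), the pan around (397,243). Scene view: knob (326,284), copper (287,265), mark (357,246).

Run:
```python
from h import *
t=load("t0");s=load("s0")
def blob(f,lo,hi,box,hsv=True):
    im=cv2.cvtColor(f["image"],cv2.COLOR_BGR2HSV) ; m=cv2.inRange(im,lo,hi)
    x0,y0,x1,y1=box; z=np.zeros_like(m); z[y0:y1,x0:x1]=m[y0:y1,x0:x1]
    n,l,st,c=cv2.connectedComponentsWithStats(z); i=1+np.argmax(st[1:,4]); return c[i],st[i]
for n,f,bx in(("t",t,(215,245,245,270)),("s",s,(340,230,375,260))):
    c,st=blob(f,(18,150,150),(35,255,255),bx); print(n,"mark",c,st,onz(f,c,20),onz(f,c,0))
for n,f,bx in(("t",t,(185,165,225,200)),("s",s,(308,265,345,300))):
    c,st=blob(f,(0,0,0),(179,255,60),bx); print(n,"knobdark",c,st,onz(f,c,130))
    c,st=blob(f,(0,0,150),(179,80,255),bx); print(n,"knobwhite",c,st,onz(f,c,147))
for n,f,bx in(("t",t,(240,180,270,205)),("s",s,(270,250,302,280))):
    im=cv2.cvtColor(f["image"],cv2.COLOR_BGR2HSV)
    c,st=blob(f,(0,30,40),(20,255,255),bx); print(n,"cu",c,st,onz(f,c,50))
# pan
im=cv2.cvtColor(t["image"],cv2.COLOR_BGR2HSV)
m=np.zeros(im.shape[:2],np.uint8); b=cv2.inRange(im,(0,0,0),(179,110,110)); m[180:275,370:430]=b[180:275,370:430]
m=cv2.morphologyEx(m,cv2.MORPH_OPEN,np.ones((3,3)))
cs=cv2.findContours(m,0,2)[0]; c=max(cs,key=cv2.contourArea); print(cv2.minAreaRect(c),cv2.approxPolyDP(c,4,True)[:,0].tolist())
for p in cv2.boxPoints(cv2.minAreaRect(c)): print(p,onz(t,p,8))
crop=lambda f,x,y:cv2.resize(f["image"][y:y+120,x:x+160],(400,300),interpolation=cv2.INTER_CUBIC)
cv2.imwrite("pics/c1.png",np.vstack([np.hstack([crop(t,130,150),crop(t,320,160)]),np.hstack([crop(s,240,220),crop(s,130,110)])]))
```

```text
t mark [228.08163265 256.6122449 ] [225 253   8   8  49] [457.47314103 134.2846792   20.        ] [458.57634508 136.11263477   0.        ]
s mark [357.375 243.875] [353 241   9   7  32] [454.11452811 134.65330398  20.        ] [443.56295671 129.85223796   0.        ]
t knobdark [206.71153846 185.35576923] [199 174  15  19 104] [611.03969339 172.59881586 130.        ]
t knobwhite [204.5 181.5] [201 178   8   8  52] [616.48064066 175.34281762 147.        ]
s knobdark [324.81052632 287.76315789] [316 274  20  23 190] [621.72428841 178.93236153 130.        ]
s knobwhite [326.45098039 280.34313725] [321 275  12  11 102] [615.74072729 175.02497333 147.        ]
t cu [254.83962264 193.24528302] [250 188  11  12 106] [606.08072823  67.97400192  50.        ]
s cu [286.72105263 263.97368421] [281 256  13  17 190] [610.86695993  71.98175663  50.        ]
((399.00274658203125, 222.97860717773438), (46.217201232910156, 91.44280242919922), 7.4314093589782715) [[423, 180], [382, 182], [371, 264], [416, 269]]
[370.17468 265.32712] [ 433.18957104 -210.02596467    8.        ]
[382.00183 174.6524 ] [ 657.97762246 -247.22972207    8.        ]
[427.8308 180.6301] [ 642.40300272 -363.81465819    8.        ]
[416.00366 271.3048 ] [ 416.57872377 -323.57638347    8.        ]
```

View pics/c1.png

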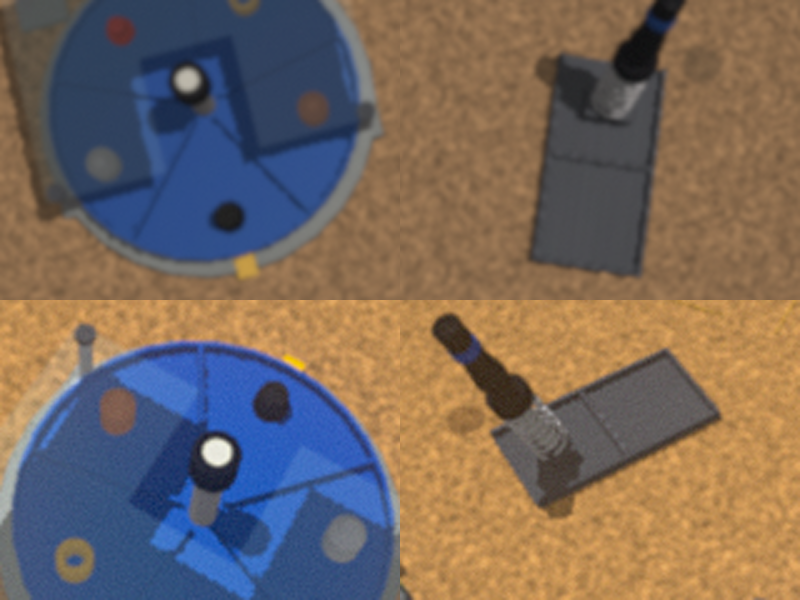

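Crops: copper bit in the right-hand compartment, black foot at the front, and the pan is the nearer, front part of the stand. Knob axis is about (616,175), the front direction about 14.3°, and the copper is about 71° round from the front.

Request:
send_rows(
  targets="0.32 -0.271 0 0 0 -33 100;0.32 -0.271 0 0 0 -33 100;0.32 -0.271 0 0 0 -33 100;0.32 -0.271 0 0 0 -33 100;0.32 -0.271 0 0 0 -33 100;0.32 -0.271 0 0 0 -33 100;0.64 -0.542 0 0 0 -66 100;0.64 -0.542 0 0 0 -66 100;0.64 -0.542 0 0 0 -66 100;0.64 -0.542 0 0 0 -66 100;0.64 -0.542 0 0 0 -66 100;0.64 -0.542 0 0 0 -66 100",
  grip_force=50,
)

```text
time_s: 1.1
ee_pos: [442.7, -113.6, 213.8]
ee_rot: [-180.0, 0.0, 84.9]
force: [0.7, -0.3, 0.3]
gripper_width: 91.2
gripper_force: 0.0
```

```bash
cat >> h.py <<'E'
def to(x,y,z,yaw):
    s=env.state(); M=rot(s["ee_rot"]); d=M.T@(np.array([x,y,z])-s["ee_pos"])
    T=rot([180,0,yaw]); r=R.from_matrix(M.T@T).as_rotvec(degrees=True)
    print(s["time_s"],s["ee_pos"].round(1),s["ee_rot"].round(1),"shift",(d/1000).round(4),"turn",r.round(1))
E
python3 -c "
from h import *
to(616,175,213,85)"
```

```text
1.1 [ 442.7 -113.6  213.8] [-180.     0.    84.9] shift [0.3027 0.1472 0.0007] turn [-0.   0.  -0.1]
```

Request:
send_rows(
  targets="0.302 0.147 0 0 0 0 100;0.302 0.147 0 0 0 0 100;0.302 0.147 0 0 0 0 100;0.302 0.147 0 0 0 0 100;0.302 0.147 0 0 0 0 100;0.302 0.147 0 0 0 0 100;0.302 0.147 0 0 0 0 100;0.302 0.147 0 0 0 0 100;0.302 0.147 0 0 0 0 100;0.302 0.147 0 0 0 0 100;0.302 0.147 0 0 0 0 100;0.302 0.147 0 0 0 0 100",
)

```text
time_s: 2.1
ee_pos: [615.4, 170.5, 213.8]
ee_rot: [-179.9, 0.1, 84.7]
force: [0.3, 0.2, 0.6]
gripper_width: 91.2
gripper_force: 0.0
```

```bash
python3 -c "
from h import *
f=grab('wrist','w1');print(f['eye'],f['attitude'])
im=cv2.cvtColor(f['image'],cv2.COLOR_BGR2HSV);m=cv2.inRange(im,(0,0,150),(179,60,255))
n,l,st,c=cv2.connectedComponentsWithStats(m)
for i in range(1,n):
  if st[i,4]>150: print(c[i],st[i],onz(f,c[i],147))
to(616,175,113,85)"
```

```text
[620.73367921 234.10575621 384.3523576 ] [-13.52421317   0.09669706  -5.29004098]
[366.67075665  19.93047035] [350   0  42  39 489] [680.30523065 296.19011557 147.        ]
[549.66101695  20.77966102] [548   0   5  43 177] [801.81801108 289.60794766 147.        ]
[321.95690343  62.46727853] [ 170   21  266  178 2506] [650.43662195 272.9415622  147.        ]
[547.38666667 101.82666667] [544  54   7  91 225] [801.74259197 237.6790225  147.        ]
[505.66898955 103.25783972] [503  65   6  78 287] [771.61919665 238.50484332 147.        ]
[205.71232877  97.70547945] [189  81  37  35 876] [573.88819859 258.36836236 147.        ]
[132.23466667 163.16      ] [127 118  16 111 375] [518.00739213 221.24691513 147.        ]
[541.95076923 194.67384615] [537 155  10  81 325] [801.83277487 173.59403775 147.        ]
[280.8238806  219.86119403] [267 206  29  29 670] [614.87986556 172.41056898 147.        ]
[438.16205534 250.78458498] [421 234  33  31 506] [725.79096377 138.96196929 147.        ]
2.15 [615.5 170.3 214.1] [-180.     0.    84.7] shift [4.800e-03 1.000e-04 1.011e-01] turn [-0.   0.  -0.3]
```

View pics/w1.png

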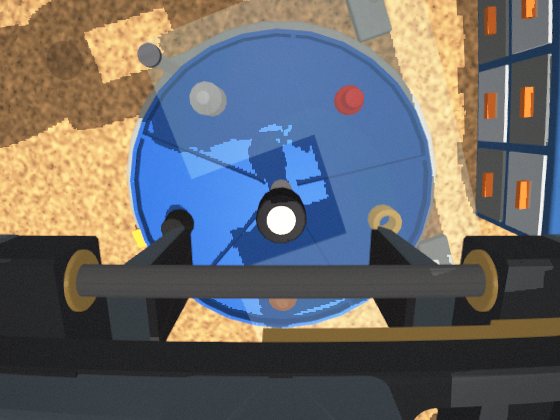

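Wrist view: knob top at (281,220), which gives about (615,173). It is centred between the open fingers, and copper is seen at (284,300). Now descend and grip.

Request:
send_rows(
  targets="0.003 0 0.03 0 0 0 100;0.003 0 0.06 0 0 0 100;0.003 0 0.085 0 0 0 100;0.003 0 0.1 0 0 0 100;0.003 0 0.1 0 0 0 100;0.003 0 0.1 0 0 0 0;0.003 0 0.1 0 0 0 0;0.003 0 0.1 0 0 0 0;0.003 0 0.1 0 0 0 0;0.003 0 0.1 0 0 0 0;0.003 0 0.1 0 0 0 0;0.003 0 0.1 0 0 0 0",
  grip_force=50,
)

```text
time_s: 3.15
ee_pos: [616.6, 174.8, 114.3]
ee_rot: [180.0, -0.0, 84.8]
force: [-0.6, -0.2, 0.2]
gripper_width: 47.4
gripper_force: 0.0
```

Still closing.

Request:
send_rows(
  targets="0 0 0 0 0 0 0;0 0 0 0 0 0 0;0 0 0 0 0 0 0;0 0 0 0 0 0 0;0 0 0 0 0 0 0;0 0 0 0 0 0 0",
)

```text
time_s: 3.65
ee_pos: [616.0, 174.8, 113.9]
ee_rot: [-179.9, 0.0, 84.8]
force: [-2.7, 0.7, 2.4]
gripper_width: 35.3
gripper_force: 50.0
```

Request:
send_rows(
  targets="0 0 0 0 0 0.3 0;0 0 0 0 0 0.9 0;0 0 0 0 0 1.8 0;0 0 0 0 0 3 0;0 0 0 0 0 4.4 0;0 0 0 0 0 6 0;0 0 0 0 0 7.8 0;0 0 0 0 0 9.8 0;0 0 0 0 0 11.8 0;0 0 0 0 0 13.8 0;0 0 0 0 0 15.8 0;0 0 0 0 0 17.8 0",
)

```text
time_s: 4.65
ee_pos: [616.3, 174.7, 113.9]
ee_rot: [-180.0, 0.0, 66.8]
force: [-3.0, 0.7, 2.9]
gripper_width: 35.4
gripper_force: 50.0
```

Request:
send_rows(
  targets="0 0 0 0 0 2 0;0 0 0 0 0 4 0;0 0 0 0 0 6 0;0 0 0 0 0 8 0;0 0 0 0 0 10 0;0 0 0 0 0 12 0;0 0 0 0 0 14 0;0 0 0 0 0 16 0;0 0 0 0 0 18 0;0 0 0 0 0 20 0;0 0 0 0 0 22 0;0 0 0 0 0 24 0",
)

```text
time_s: 5.65
ee_pos: [616.6, 174.5, 113.9]
ee_rot: [180.0, 0.0, 42.8]
force: [-3.4, -0.2, 2.9]
gripper_width: 35.4
gripper_force: 50.0
```

Request:
send_rows(
  targets="0 0 0 0 0 2 0;0 0 0 0 0 4 0;0 0 0 0 0 6 0;0 0 0 0 0 8 0;0 0 0 0 0 10 0;0 0 0 0 0 12 0;0 0 0 0 0 14 0;0 0 0 0 0 16 0;0 0 0 0 0 18 0;0 0 0 0 0 20 0;0 0 0 0 0 22 0;0 0 0 0 0 23.8 0",
)

```text
time_s: 6.65
ee_pos: [616.8, 174.2, 114.0]
ee_rot: [180.0, -0.0, 19.0]
force: [-2.2, -1.0, 2.6]
gripper_width: 35.1
gripper_force: 50.0
```

Request:
send_rows(
  targets="0 0 0 0 0 1.5 0;0 0 0 0 0 2.7 0;0 0 0 0 0 3.6 0;0 0 0 0 0 4.2 0;0 0 0 0 0 4.6 0;0 0 0 0 0 4.9 0;0 0 0 0 0 4.9 0;0 0 0 0 0 4.9 0",
)

```text
time_s: 7.32
ee_pos: [616.8, 174.2, 114.0]
ee_rot: [179.9, -0.0, 14.3]
force: [-1.3, -5.4, 2.1]
gripper_width: 35.3
gripper_force: 50.0
```

```bash
python3 -c "
from h import *
f=grab('scene','s2')
cv2.imwrite('pics/c2.png',cv2.resize(f['image'][210:400,210:430],None,fx=3,fy=3,interpolation=2))"
```

```text
(no output)
```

View pics/c2.png

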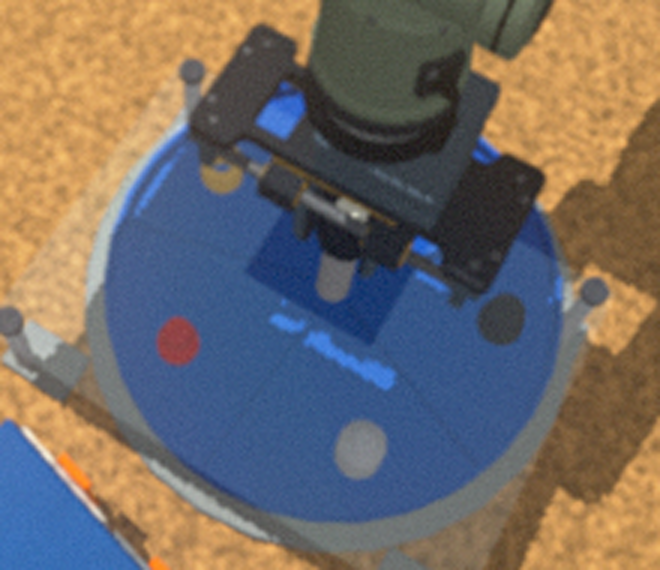

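Scene crop: the table has turned, with brass at the left, black foot at the right and grey and red behind. The copper at the front is hidden under the gripper. Release and look from above the front.

Request:
send_rows(
  targets="0 0 0 0 0 0 65;0 0 0 0 0 0 65;0 0 0 0 0 0 65;0 0 0 0 0 0 65;0 0 0 0 0 0 65;0 0 0 0 0 0 65;0 0 -0.03 0 0 0 65;0 0 -0.06 0 0 0 65;0 0 -0.085 0 0 0 65;0 0 -0.1 0 0 0 65;-0.02 0 -0.1 0 0 0 65;-0.04 0 -0.1 0 0 0 65",
)

```text
time_s: 8.37
ee_pos: [578.5, 165.2, 215.1]
ee_rot: [-180.0, -0.2, 14.3]
force: [-0.2, 0.2, -0.2]
gripper_width: 58.8
gripper_force: 0.0
```

Request:
send_rows(
  targets="-0.03 0 0 0 0 0 65;-0.06 0 0 0 0 0 65;-0.07 0 0 0 0 0 65;-0.07 0 0 0 0 0 65;-0.07 0 0 0 0 0 65",
)

```text
time_s: 8.78
ee_pos: [510.8, 147.9, 214.5]
ee_rot: [-180.0, -0.1, 14.3]
force: [0.0, -0.6, -0.3]
gripper_width: 59.0
gripper_force: 0.0
```

Run:
```python
from h import *
for n in ("wrist","top","scene"):
    f=grab(n,n[0]+"3"); im=cv2.cvtColor(f['image'],cv2.COLOR_BGR2HSV);m=cv2.inRange(im,(4,110,60),(14,220,255))
    if n!="wrist": continue
    k,l,st,c=cv2.connectedComponentsWithStats(m)
    for i in range(1,k):
        if st[i,4]>150: print(c[i],st[i],onz(f,c[i],50))
to(509.5,147.7,28,14)
```

```text
[282.64332036 195.76394293] [268 180  30  33 771] [512.55498724 145.12500014  50.        ]
8.9333 [511.4 148.  213.9] [ 1.80e+02 -1.00e-01  1.43e+01] shift [-0.0021 -0.0002  0.1859] turn [ 0.  -0.1  0.3]
```

View pics/w3.png

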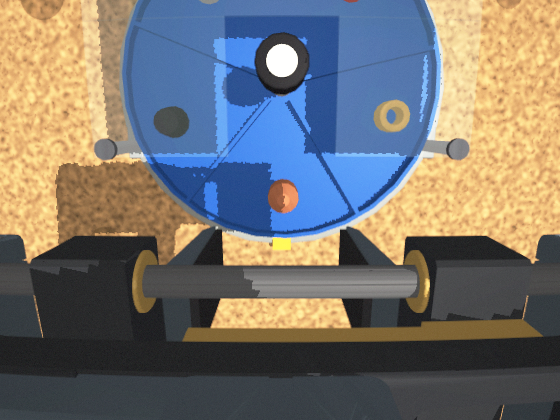

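Wrist view: bit standing at (283,196), in line with the knob (281,60) and the yellow mark (282,243). Partitions look slightly asymmetric (left end ~(192,200), right end ~(352,213)), so I'll check the angles.

Run:
```python
from h import *
f=load("w3"); k=np.array([615.6,173.7])
c=onz(f,(282,60),147);print("knob",c); 
m=onz(f,(282,244),22);print("mark",m)
k=c[:2]
an=lambda p:np.degrees(np.arctan2(*(p[:2]-k)[::-1]))
print("mark ang",an(m))
for uv in [(196,196),(230,152),(250,128),(347,206),(320,157),(300,122)]:
    p=onz(f,uv,36);print(uv,p,an(p),np.hypot(*(p[:2]-k)))
for z in(40,50,60): p=onz(f,(282.6,195.8),z);print("bit",p,an(p),np.hypot(*(p[:2]-k)))
```

```text
knob [615.23177348 172.34585874 147.        ]
mark [455.96107926 131.20648583  22.        ]
mark ang -165.517140263425
(196, 196) [488.27442108 229.27808357  36.        ] 155.84682696286396 139.1382318088451
(230, 152) [539.65252849 205.31884498  36.        ] 156.42978227923984 82.45871751587232
(250, 128) [566.87614111 191.53698159  36.        ] 158.35312868761514 52.02467085972981
(347, 206) [515.97043755  78.40372602  36.        ] -136.5770468678191 136.66724958854383
(320, 157) [556.69522805 118.38941285  36.        ] -137.33148315847052 79.61045914068511
(300, 122) [584.25410659 146.10426419  36.        ] -139.7316200612313 40.598486798733006
bit [510.71494523 144.64212149  40.        ] -165.15430125083043 108.12615060697779
bit [512.5103358  145.15680791  50.        ] -165.17451978301176 106.25882666559768
bit [514.30572636 145.67149434  60.        ] -165.19546163857405 104.39151642939183
```

Front is within a few degrees and the bit is upright. Pick it.

Request:
send_rows(
  targets="-0.001 0.002 0.03 0 0 0 65;-0.001 0.002 0.065 0 0 0 65;-0.001 0.002 0.1 0 0 0 65;-0.001 0.002 0.13 0 0 0 65;-0.001 0.002 0.155 0 0 0 65;-0.001 0.002 0.172 0 0 0 65;-0.001 0.002 0.181 0 0 0 65;-0.001 0.002 0.185 0 0 0 65;-0.001 0.002 0.185 0 0 0 65;-0.001 0.002 0.185 0 0 0 20;-0.001 0.002 0.185 0 0 0 20;-0.001 0.002 0.185 0 0 0 20",
  grip_force=20,
)

```text
time_s: 9.93
ee_pos: [510.3, 145.6, 30.1]
ee_rot: [180.0, -0.1, 14.3]
force: [0.5, 0.2, 0.4]
gripper_width: 42.0
gripper_force: 0.0
```

Request:
send_rows(
  targets="0 0 0 0 0 0 20;0 0 0 0 0 0 20;0 0 0 0 0 0 20;0 0 0 0 0 0 20;0 0 0 0 0 0 20;0 0 0 0 0 0 20",
)

```text
time_s: 10.43
ee_pos: [509.8, 145.5, 29.6]
ee_rot: [180.0, -0.1, 14.3]
force: [-1.3, -0.5, 4.8]
gripper_width: 29.1
gripper_force: 20.0
```

Request:
send_rows(
  targets="0 0 -0.01 0 0 0 20;0 0 -0.03 0 0 0 20;0 0 -0.06 0 0 0 20;0 0 -0.1 0 0 0 20;0 0 -0.14 0 0 0 20;0 0 -0.17 0 0 0 20;-0.01 0.03 -0.17 0 0 -6 20;-0.02 0.06 -0.17 0 0 -12 20;-0.03 0.09 -0.17 0 0 -18 20;-0.04 0.12 -0.17 0 0 -25 20;-0.05 0.15 -0.17 0 0 -32 20;-0.06 0.18 -0.17 0 0 -39 20",
)

```text
time_s: 11.43
ee_pos: [494.7, -44.1, 198.8]
ee_rot: [-179.9, 0.0, 53.4]
force: [1.0, -0.3, -2.2]
gripper_width: 28.9
gripper_force: 20.0
```

```bash
python3 -c "
from h import *
print(env.state()['gripper_width']);to(478,-276,200,130);to(478,-276,200,170)"
```

```text
28.916209733108477
11.4333 [494.7 -44.1 198.8] [-179.9    0.    53.4] shift [-0.1962  0.1248 -0.0012] turn [ -0.1  -0.  -76.6]
11.4333 [494.7 -44.1 198.8] [-179.9    0.    53.4] shift [-0.1962  0.1248 -0.0012] turn [-1.000e-01 -0.000e+00 -1.166e+02]
```

Request:
send_rows(
  targets="-0.02 0.012 0 0 0 -6 20;-0.04 0.025 0 0 0 -12 20;-0.06 0.037 0 0 0 -18 20;-0.08 0.05 0 0 0 -24 20;-0.1 0.062 0 0 0 -30 20;-0.12 0.075 0 0 0 -36 20;-0.14 0.088 0 0 0 -42 20;-0.155 0.1 0 0 0 -48 20;-0.17 0.11 0 0 0 -54 20;-0.18 0.117 0 0 0 -60 20;-0.19 0.122 0 0 0 -66 20;-0.196 0.125 0 0 0 -72 20",
)

```text
time_s: 12.43
ee_pos: [477.1, -275.5, 198.5]
ee_rot: [-179.9, -0.1, 125.3]
force: [-0.1, 0.4, -2.5]
gripper_width: 29.1
gripper_force: 20.0
```

Request:
send_rows(
  targets="0 0 0 0 0 -6 20;0 0 0 0 0 -12 20;0 0 0 0 0 -18 20;0 0 0 0 0 -24 20;0 0 0 0 0 -30 20;0 0 0 0 0 -36 20;0 0 0 0 0 -41 20;0 0 0 0 0 -44 20;0 0 0 0 0 -44 20;0 0 0 0 0 -44 20",
)

```text
time_s: 13.27
ee_pos: [477.5, -274.3, 198.7]
ee_rot: [180.0, -0.1, 169.0]
force: [0.8, 0.8, -2.4]
gripper_width: 29.1
gripper_force: 20.0
```

```bash
python3 -c "
from h import *
f=grab('wrist','w4');to(478,-276,12,170)"
```

```text
13.3167 [ 477.6 -274.4  198.8] [180.  -0. 169.] shift [-0.0009 -0.0016  0.1868] turn [ 0. -0. -1.]
```

View pics/w4.png

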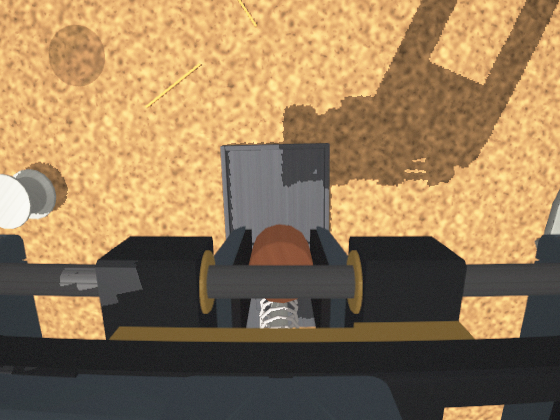

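Wrist view: bit held at (281,250), stand's front rim corners at (221,146) and (329,144), sides straight along the view. Compute the pan centre from these.

```bash
python3 -c "
from h import *
f=load('w4')
a=onz(f,(221.5,146),12);b=onz(f,(329,144.5),12)
d=(b-a)[:2];L=np.hypot(*d);n=np.array([-d[1],d[0]])/L
n=n if n[0]>0 else -n
m=(a+b)[:2]/2;p=m+n*L/2
print(a,b,L,np.degrees(np.arctan2(n[1],n[0])),p)
e,dd=ray(f,(281,226));s=(490-e[0])/dd[0]
print(onz(f,(281,226),193),onz(f,(281,226),198))
to(*p,11,170)"
```

```text
[ 417.24789984 -324.20834692   12.        ] [ 436.44756994 -218.34875111   12.        ] 107.58662257704104 -10.279942876940277 [ 479.7775328  -280.87838407]
[ 460.81244623 -272.39137898  193.        ] [ 459.44950455 -272.13662328  198.        ]
13.3167 [ 477.6 -274.4  198.8] [180.  -0. 169.] shift [-0.0036 -0.006   0.1878] turn [ 0. -0. -1.]
```

Request:
send_rows(
  targets="0 -0.0045 0.03 0 0 -1 20;0 -0.0045 0.065 0 0 -1 20;0 -0.0045 0.1 0 0 -1 20;0 -0.0045 0.13 0 0 -1 20;0 -0.0045 0.155 0 0 -1 20;0 -0.0045 0.17 0 0 -1 20;0 -0.0045 0.179 0 0 -1 20;0 -0.0045 0.184 0 0 -1 20;0 -0.0045 0.186 0 0 -1 20;0 -0.0045 0.187 0 0 -1 20;0 -0.0045 0.187 0 0 -1 20",
)

```text
time_s: 14.23
ee_pos: [477.7, -279.4, 12.9]
ee_rot: [-180.0, 0.1, 170.0]
force: [0.1, -0.5, -2.1]
gripper_width: 29.2
gripper_force: 20.0
```

Request:
send_rows(
  targets="0 0 0.0005 0 0 0 20;0 0 0.001 0 0 0 20;0 0 0.001 0 0 0 20",
)

```text
time_s: 14.48
ee_pos: [477.3, -279.2, 11.5]
ee_rot: [-180.0, 0.1, 170.1]
force: [0.5, 0.7, -3.6]
gripper_width: 29.3
gripper_force: 20.0
```

Request:
send_rows(
  targets="0 0 0.0005 0 0 0 20;0 0 0.001 0 0 0 20;0 0 0.001 0 0 0 20;0 0 0.001 0 0 0 20",
)

```text
time_s: 14.82
ee_pos: [477.0, -279.0, 9.9]
ee_rot: [-180.0, -0.0, 170.1]
force: [0.4, 0.5, -2.5]
gripper_width: 29.1
gripper_force: 20.0
```

Request:
send_rows(
  targets="0 0 0.0005 0 0 0 20;0 0 0.001 0 0 0 20;0 0 0.001 0 0 0 20;0 0 0.001 0 0 0 20",
)

```text
time_s: 15.15
ee_pos: [477.1, -279.1, 9.6]
ee_rot: [-180.0, 0.0, 170.1]
force: [-1.6, 0.7, 5.1]
gripper_width: 29.5
gripper_force: 20.0
```

Contact: the bit rests on the pan floor. Release with a limited opening, then rise.

Request:
send_rows(
  targets="0 0 0 0 0 0 36;0 0 0 0 0 0 40;0 0 0 0 0 0 50;0 0 0 0 0 0 50;0 0 0 0 0 0 50;0 0 -0.005 0 0 0 50;0 0 -0.02 0 0 0 50;0 0 -0.05 0 0 0 50;0 0 -0.09 0 0 0 50;0 0 -0.13 0 0 0 50;0 0 -0.17 0 0 0 50;0 0 -0.2 0 0 0 50",
)

```text
time_s: 16.15
ee_pos: [477.6, -279.4, 213.0]
ee_rot: [-179.9, 0.2, 170.1]
force: [0.8, -1.1, -0.1]
gripper_width: 45.9
gripper_force: 0.0
```

Request:
send_rows(
  targets="0.03 0 0 0 0 0 50;0.07 0 0 0 0 0 50;0.1 0 0 0 0 0 50;0.12 0 0 0 0 0 50;0.12 0 0 0 0 0 50;0.12 0 0 0 0 0 50",
)

```text
time_s: 16.65
ee_pos: [358.5, -258.4, 209.7]
ee_rot: [-180.0, 0.1, 170.0]
force: [-0.1, -0.3, -0.3]
gripper_width: 45.7
gripper_force: 0.0
```

```bash
python3 -c "
from h import *
f=grab('scene','s5');t=grab('top','t5')
c=lambda f,x,y:cv2.resize(f['image'][y:y+120,x:x+160],(400,300),interpolation=2)
cv2.imwrite('pics/c5.png',np.vstack([np.hstack([c(f,130,110),c(f,240,220)]),np.hstack([c(t,320,160),c(t,130,150)])]))"
```

```text
(no output)
```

View pics/c5.png

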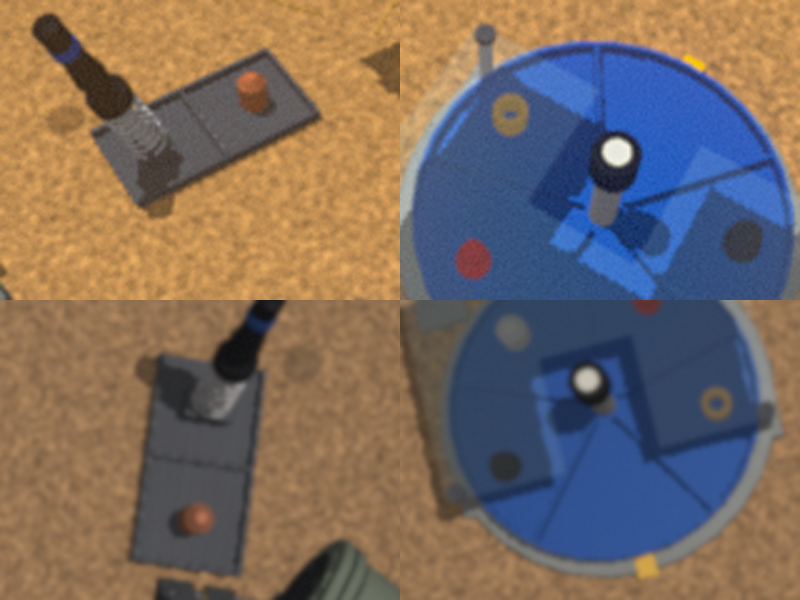

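The crops show the bit upright in the middle of the pan ((252,92) in the scene crop, (196,518) in the top crop). The front compartment is empty and at the mark, and everything else is in place. Hand in.

```bash
python3 -c "
from h import *
print(env.job_done())"
```

```text
the job is handed in; nothing more can be done
None
```

I turned the carousel about 71° so the copper bit's compartment is at the front, roughly 5° off the yellow mark; the bit is now upright in the middle of the pan, and I handed the job in at about 17 s.

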